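# Make up the tile kit and the pinch-pot kit for a pottery class

### The job

Make up two kits for the next pottery class. Tile kit, in the tray with the notched ends: lay the rolling pin in its cradle, a handle in each notch, and stand the square cutter flat in the open bay beside it. Pinch-pot kit, in the plain two-bay tray: the water pot upright in one bay, the stamp upright on its foot in the other, and the loop tool standing in the water pot, loop up; leave the round cutter and the wood knife where they are.

Things in the scene. Friction and masses are not known exactly. Their poses are not given: they have to be found in the camera images.
- cradle_tray: Tile kit tray, fixed plywood, 224 (x) x 176 mm. Origin: centre of underside, z up. Floor 6 mm; walls and divider 6 mm thick, 22 mm high. -y side: open bay, 212 x 87 mm inside, centre y -38.5 mm. +y side: rolling-pin cradle: V notches (45 mm wide, 90 deg) in 69 mm high end cheeks at x +-100 to +-112 mm; a pin in both lies along x, axis at y +46.5 mm, 58 mm above the table.
- two_bay_tray: Pinch-pot kit tray, fixed plain plywood, 204 (x) x 130 mm, no cheeks. Origin: centre of underside, z up. Floor 6 mm; walls 6 mm thick, 22 mm high. A divider makes two equal bays, each 93 (x) x 118 mm inside, centred at x +-49.5 mm, y 0; either may take either thing.
- rolling_pin: Wooden rolling pin lying on the mat at the far side, crosswise before the robot. Origin: middle of its axis (18 mm above the table at the start), x along the pin. Barrel 36 mm diameter, 176 mm long; at each end a handle 16 mm thick, 40 mm long; about 0.17 kg. It can roll.
- square_cutter: Square tile cutter: aluminium, 60 x 60 mm, 26 mm high, with a round dark wooden knob 30 mm in diameter from 48 to 64 mm above the underside, 70 mm high over all; about 0.18 kg. Origin: centre of underside, z up, x and y square to its sides.
- round_cutter: Round cutter, not wanted in these kits: aluminium disc 62 mm in diameter, 26 mm high, the same dark wooden knob, 70 mm high over all. Origin: centre of underside.
- water_pot: Stoneware water pot, an empty open brown-grey beaker: 62 mm outside diameter, 72 mm high, wall 4 mm (54 mm wide inside), base 6 mm; about 0.25 kg. Origin: centre of underside, z up its axis.
- stamp: Terracotta clay stamp standing on its foot: foot 48 mm in diameter, 14 mm high, narrow neck, handle 28 mm in diameter from 40 to 56 mm above the underside, 62 mm high over all; 0.10 kg. Origin: centre of underside, z up.
- tool_stand: Wooden tool stand, fixed, at the far side: block 60 (x) x 160 mm, 50 mm high, holes 16 mm wide and 40 mm deep at y -55, 0 and +55 mm. Origin: centre of underside. The end holes hold the loop tool and the wood knife upright, either way round; the middle one is empty.
- loop_tool: Loop tool: pale round wooden handle 13 mm thick, 128 mm long, brass ferrule, dark wire loop 24 mm wide on top, 151 mm over all; 0.03 kg. Starts upright, loop up, in an end hole of the stand, foot 10 mm above the table (it may lean by 4 deg). Origin: centre of the foot, z towards the loop. Grip the handle 110 to 122 mm from the foot, the loop then stands up between the fingers.
- wood_knife: Wood knife, not wanted in these kits: dark wooden handle like the loop tool's, with a flat wooden blade 30 mm wide and 6 mm thick on top, 166 mm over all. Stands in the other end hole of the stand. Origin: centre of the foot.

How it is judged (in metres and radians):
At the end, for the whole second after the job is handed in: Pin in both notches (8 mm, 0.1 rad); square cutter flat in that tray's open bay; pot and stamp upright (0.12 rad) on the floor of different bays of the other; loop tool's foot within 16 mm of the pot's bottom, loop up; round cutter and knife within 30 mm of their start; all still (x of rolling_pin in the frame of cradle_tray between -0.017 and 0.017 m and y of rolling_pin in the frame of cradle_tray between 0.0385 and 0.0545 m and z of rolling_pin in the frame of cradle_tray between 0.05 and 0.066 m and angle between the x axis of rolling_pin and the x axis of cradle_tray, either way round below 0.1 rad and x of square_cutter in the frame of cradle_tray between -0.09 and 0.09 m and y of square_cutter in the frame of cradle_tray between -0.06 and -0.015 m and z of square_cutter in the frame of cradle_tray between 0.002 and 0.011 m and angle between each of square_cutter, water_pot, stamp's own z axis and vertical below 0.12 rad and ((x of water_pot in the frame of two_bay_tray between 0.005 and 0.096 m and y of water_pot in the frame of two_bay_tray between -0.059 and 0.059 m and z of water_pot in the frame of two_bay_tray between 0.002 and 0.011 m and x of stamp in the frame of two_bay_tray between -0.096 and -0.005 m and y of stamp in the frame of two_bay_tray between -0.059 and 0.059 m and z of stamp in the frame of two_bay_tray between 0.002 and 0.011 m) or (x of water_pot in the frame of two_bay_tray between -0.096 and -0.005 m and y of water_pot in the frame of two_bay_tray between -0.059 and 0.059 m and z of water_pot in the frame of two_bay_tray between 0.002 and 0.011 m and x of stamp in the frame of two_bay_tray between 0.005 and 0.096 m and y of stamp in the frame of two_bay_tray between -0.059 and 0.059 m and z of stamp in the frame of two_bay_tray between 0.002 and 0.011 m)) and angle between loop_tool's own z axis and vertical below 0.8 rad and x of loop_tool in the frame of water_pot between -0.027 and 0.027 m and y of loop_tool in the frame of water_pot between -0.027 and 0.027 m and z of loop_tool in the frame of water_pot between 0.001 and 0.022 m and distance of each of round_cutter, wood_knife from where it was at the start of the episode below 0.03 m and angle between wood_knife's own z axis and vertical below 0.3 rad and linear speed of each of rolling_pin, square_cutter, water_pot, stamp, loop_tool below 0.02 m/s); the robot touches nothing.
It also fails if it takes over 138 s, if anything falls off the work surface, if the arm or the gripper's body presses on something with over 40 N, if the wrist force passes 120 N, or if a joint passes its speed limit or range.

### The arm

A 6-joint arm with a two-finger parallel gripper is mounted at the origin on the work surface. World frame = base frame: x ahead of the robot, y to its left, z up, the work surface at z = 0. Lengths are in mm, angles in degrees, forces in N, time in s.
With the tool pointing down it reaches from about 325 to 1000 mm from the base axis. Payload 5.1 kg.
Tool frame: the origin (TCP) lies at the very end of the fingers, on their centre line; the grasp point (between the pads) lies 19 mm behind it; y points along the fingers, z is the direction in which the jaws open and shut, and the axes are right-handed (so a half turn about y gives the same grasp; the last joint's range is limited). The gripper opens to 85 mm and grips with 20 to 120 N. Pads are 22 mm wide; open, the fingers measure 114 mm over their backs; the gripper's body (76 mm by 85 mm) begins 54 mm behind the grasp point. The pads swing forward as they close: fully open they stand 13 mm farther back than shut.
Start: joints at [-72.743, 7.093, 94.555, -0, 78.352, -4.733], TCP at [243.358, -602.712, 231.322] pointing down, gripper open.
Joint ranges: [-149.61, 149.61], [-58.7, 133.49], [1.44, 155.28], [-77.14, 257.14], [18.33, 153.61], [-166.67, 166.67]. Speed limits (degrees/s): [147.25, 147.25, 180, 180, 180, 180].

### API

Orientations are given as [roll, pitch, yaw] about the fixed x, y, z axes, in that order (R = Rz(yaw) Ry(pitch) Rx(roll)).
In Python, from cell import ctrl gives the robot as it stands.
- The arm moves only by the tool send_rows, never from a script. Its arguments are lists of equal length, an entry for each row: "offset": the shift along the tool's x, y, z in cm, a list of three; "rot": the turn, a rotation vector about the tool's x, y, z in degrees, a list of three. A call has 1 to 10 rows; each row shifts and turns the commanded pose from where the row before left it, along the tool's axes as they then stand; what a row does not reach is not made up. A row lasts 1/8 s, in which the tool goes at most 62.5 mm and 10.7 degrees, less where a joint would pass 70% of its speed; a pose out of reach is approached as far as the arm can. A call is refused whole if a number of a shift passes 6.25 or a number of a turn 10.7, either way. A call with a gripper value outside its range is refused whole. "gripper" is the opening, from 0 (shut) to 1 (fully open), set as the call begins (left out, the last holds). The fingers move at their own pace and stop on an object; the grip force is fixed at half the most. Time passes only in rows, so rows that do not move let the fingers close. It gives the time, the measured TCP pose, the force and the opening at its end, in the units of the state.
- ctrl.get_state(): the state, without advancing time (a new reading comes with each control period).
- ctrl.read_camera(name): name is "scene" or "side" or "wrist"; returns the picture (400x640x3 uint8, blue, green, red); there is no depth.
- ctrl.camera_params(name): a dict with "mtx" (3x3 intrinsics, pixels), "world_from_camera" (4x4, takes a point from camera to world coordinates); the wrist camera has in their place "tool_from_camera" (4x4, takes a point from camera to tool coordinates, whose origin is the TCP and whose axes are the tool frame's). Camera axes: x right, y down, z forward; pixel columns grow to the right and rows downward; lengths in mm; the calibration is good to about 2 mm. The wrist camera is an equidistant fisheye: a pixel r from the principal point sees the ray r / f radians off the axis. A picture is of the moment at which its call begins: read the wrist's pose just before it. camera_params takes no time and is no camera call.
- ctrl.job_done(): hands the job in, once; it reports no verdict.
The state is a dict: "time_s": time; "joints": joint angles; "qd": joint speeds; "tau": joint torques, N m; "ee_pos": TCP position; "ee_rot": TCP orientation; "ft_force": force on the tool from outside, world axes, zero at the start; "ft_torque": the same for the moment, N m; "finger_gap": opening from 0.0 (shut) to 1.0 (fully open).
Only numpy, scipy, OpenCV 4.12 (cv2) and the standard library are available. Lean on these libraries where they do the work, as an engineer would, in place of code of your own. Each camera call takes 0.05 s, during which the arm holds its last target. There are 200 camera calls.

## Working session

There is one attempt and no reset: what is moved stays moved. The work goes in short steps, Python scripts to look and compute and a tool call to move; the robot and the scene stay as the last step left them, time stands still between calls to the robot, and variables do not carry over. Pictures are saved under pics/ and viewed, about 12 in all and at most 16, crops included, and the job is handed in when it is done.

Besides the shell and the picture viewer there is one more tool, called after "Call:" in YAML: its name, and indented under it one key for each argument. send_rows: Moves the arm, as the interface text tells. Its arguments: {"type":"object","properties":{"offset":{"type":"array"},"rot":{"type":"array"},"gripper":{"type":"number"}},"required":["offset","rot"]}

```bash
ls; mkdir -p pics; python3 - <<'E'
from cell import ctrl
import cv2,numpy as np
print(ctrl.get_state())
for n in("scene","side","wrist"):
    p=ctrl.camera_params(n)
    for k,v in p.items(): print(n,k,np.round(v,3).tolist() if not isinstance(v,str) else v)
for n in("scene","side"):
    im=ctrl.read_camera(n); cv2.imwrite(f"pics/{n}0.png",im)
E
```

```text
pics
{'time_s': 0.0, 'joints': array([-7.27432833e+01,  7.13367229e+00,  9.46348268e+01,  9.37601742e-04,
        7.83507994e+01, -4.73400779e+00]), 'qd': array([ 0.03163653, -0.01265392,  0.03938701, -0.02444196, -0.04626324,
        0.01895203]), 'tau': array([ 2.20801659e-03, -4.23600447e+01, -3.65454018e+01,  1.83250054e-04,
        6.93188107e-03,  3.64482364e-07]), 'ee_pos': array([ 243.1773166 , -602.13784476,  230.0433338 ]), 'ee_rot': array([-9.01188157e+01,  1.07604578e-02, -1.58009477e+02]), 'ft_force': array([-0.53144298,  0.54915045,  0.61986571]), 'ft_torque': array([-0.08896179, -0.07207077,  0.05522774]), 'finger_gap': 1.0037546592185087}
scene mtx [[469.235, 0.0, 324.03], [0.0, 469.235, 194.923], [0.0, 0.0, 1.0]]
scene world_from_camera [[-0.727, 0.403, -0.556, 1143.668], [0.687, 0.426, -0.589, 601.344], [0.0, -0.81, -0.586, 653.777], [0.0, 0.0, 0.0, 1.0]]
side mtx [[489.884, 0.0, 325.714], [0.0, 489.884, 190.377], [0.0, 0.0, 1.0]]
side world_from_camera [[-0.999, -0.045, 0.024, 545.81], [-0.047, 0.633, -0.773, 933.703], [0.019, -0.773, -0.634, 816.839], [0.0, 0.0, 0.0, 1.0]]
wrist mtx [[309.707, 0.0, 320.094], [0.0, 309.707, 193.94], [0.0, 0.0, 1.0]]
wrist tool_from_camera [[0.0, 0.963, 0.269, -67.97], [0.001, -0.269, 0.963, -141.211], [1.0, -0.0, -0.001, -1.006], [0.0, 0.0, 0.0, 1.0]]
```

View pics/scene0.png

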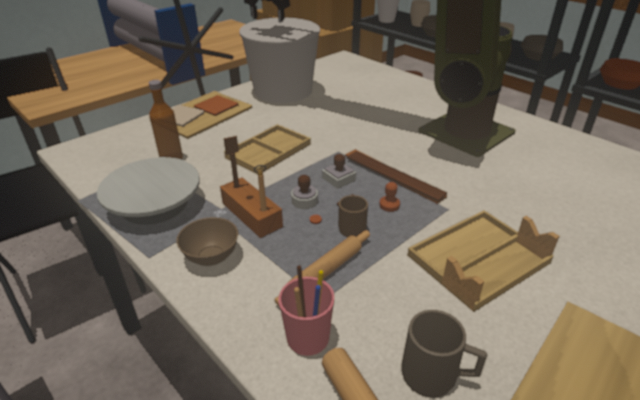

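View pics/side0.png

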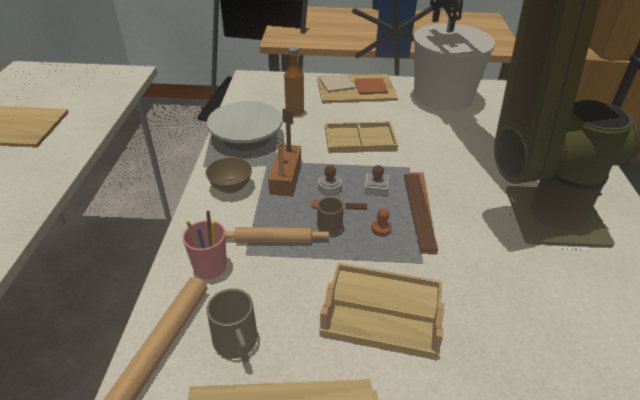

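```bash
cat > h.py <<'E'
from cell import ctrl
import cv2,numpy as np
from scipy.spatial.transform import Rotation as Ro
P={n:ctrl.camera_params(n) for n in("scene","side","wrist")}
def tool(s):
    T=np.eye(4);T[:3,:3]=Ro.from_euler('xyz',s["ee_rot"],degrees=True).as_matrix();T[:3,3]=s["ee_pos"];return T
def ray(n,uv,s=None):
    K=P[n]["mtx"];x=(uv[0]-K[0,2])/K[0,0];y=(uv[1]-K[1,2])/K[1,1]
    if n=="wrist":
        r=np.hypot(x,y);k=np.sin(r)/r if r>1e-9 else 1.;d=np.array([x*k,y*k,np.cos(r)])
        T=tool(s)@P[n]["tool_from_camera"]
    else: d=np.array([x,y,1.]);T=P[n]["world_from_camera"]
    return T[:3,3],T[:3,:3]@d
def onz(n,uv,z,s=None):
    o,d=ray(n,uv,s);return o+d*(z-o[2])/d[2]
def tri(a,b):  # a,b=(name,uv,state)
    (o1,d1),(o2,d2)=ray(*a),ray(*b);d1/=np.linalg.norm(d1);d2/=np.linalg.norm(d2)
    t=np.linalg.lstsq(np.c_[d1,-d2],o2-o1,rcond=None)[0]
    p,q=o1+d1*t[0],o2+d2*t[1];return (p+q)/2,np.linalg.norm(p-q)
def proj(n,p,s=None):
    K=P[n]["mtx"];T=P[n]["world_from_camera"] if n!="wrist" else tool(s)@P[n]["tool_from_camera"]
    c=np.linalg.inv(T)@np.r_[p,1.]
    if n=="wrist":
        r=np.arctan2(np.hypot(c[0],c[1]),c[2]);h=np.hypot(c[0],c[1]);return K[:2,2]+K[0,0]*r*c[:2]/h
    return (K@(c[:3]/c[2]))[:2]
E
python3 - <<'E'
from h import *
T=lambda z,a,b:print(z,np.round(tri(("scene",a),("side",b))[0]),round(tri(("scene",a),("side",b))[1],1))
# knobs, rim centres
T("square knob",(339,159),(378,171)); T("round knob",(305,182),(330,171)); T("stamp handle",(391,188),(383,214))
T("pot rim",(353,204),(330,206))
T("pin end",(366,237),(328,237));T("pin other",(281,301),(222,236))
T("knife tip",(232,140),(288,113));T("loop handle top",(262,170),(281,148))
for n,uvs in(("side",[(325,124),(395,124),(398,150),(328,152)]),("scene",[(281,127),(311,143),(257,170),(228,151)])):
  for u in uvs: print(n,u,np.round(onz(n,u,22)))
for n,uvs in(("side",[(337,268),(442,279),(440,350),(322,335)]),("scene",[(484,214),(409,251),(476,301)])):
  for u in uvs: print(n,u,np.round(onz(n,u,22)))
b=cv2.imread("pics/side0.png");c=b[105:265,210:450];a=cv2.imread("pics/scene0.png")[125:325,200:460]
cv2.imwrite("pics/c0.png",np.vstack([cv2.resize(c,(600,400),interpolation=2)[:290],cv2.resize(a,(600,462),interpolation=2)[:310]]))
E
```

```text
square knob [443. -87.  53.] 0.5
round knob [568. -72.  53.] 6.0
stamp handle [437.  73.  46.] 2.6
pot rim [562.  74.  64.] 1.1
pin end [564. 116.   3.] 3.8
pin other [809. 135.  10.] 2.5
knife tip [ 683. -171.  164.] 1.4
loop handle top [689. -60. 137.] 9.5
side (325, 124) [ 593. -356.   22.]
side (395, 124) [ 378. -373.   22.]
side (398, 150) [ 378. -232.   22.]
side (328, 152) [ 578. -207.   22.]
scene (281, 127) [ 405. -360.   22.]
scene (311, 143) [ 405. -232.   22.]
scene (257, 170) [ 592. -224.   22.]
scene (228, 151) [ 592. -351.   22.]
side (337, 268) [540. 225.  22.]
side (442, 279) [317. 242.  22.]
side (440, 350) [344. 413.  22.]
side (322, 335) [563. 394.  22.]
scene (484, 214) [340. 257.  22.]
scene (409, 251) [552. 219.  22.]
scene (476, 301) [568. 380.  22.]
```

Call:
send_rows:
  offset:
    - [-3.7,-0.9,-3.5]
    - [-3.7,-0.9,-3.5]
    - [-3.7,-0.9,-3.5]
    - [-3.7,-0.9,-3.5]
    - [-3.7,-0.9,-3.5]
    - [-3.7,-0.9,-3.5]
    - [-3.7,-0.9,-3.5]
    - [-3.7,-0.9,-3.5]
    - [-3.7,-0.9,-3.5]
    - [-3.7,-0.9,-3.5]
  rot:
    - [0,0,0]
    - [0,0,0]
    - [0,0,0]
    - [0,0,0]
    - [0,0,0]
    - [0,0,0]
    - [0,0,0]
    - [0,0,0]
    - [0,0,0]
    - [0,0,0]

```text
time_s: 1.35
ee_pos: [455.6, -138.0, 321.2]
ee_rot: [-90.0, -0.0, -158.0]
ft_force: [0.1, -0.9, 0.2]
finger_gap: 1.003
```

Call:
send_rows:
  offset:
    - [-3.7,0,-3.3]
    - [-3.7,0,-3.3]
    - [0,0,0]
    - [0,0,0]
    - [0,0,0]
    - [0,0,0]
    - [0,0,0]
    - [0,0,0]
    - [0,0,0]
    - [0,0,0]
  rot:
    - [0,0,0]
    - [0,0,0]
    - [0,-10.6,0]
    - [0,-10.6,0]
    - [0,-10.6,0]
    - [0,-10.6,0]
    - [0,-10.6,0]
    - [0,-10.6,0]
    - [0,-10.6,0]
    - [0,-10.6,0]

```text
time_s: 2.6
ee_pos: [499.0, -50.7, 320.7]
ee_rot: [-90.1, 0.0, -72.9]
ft_force: [-0.3, 0.0, 1.4]
finger_gap: 0.998
```

Call:
send_rows:
  offset:
    - [0,0,0]
    - [0,0,0]
    - [0,0,0]
    - [0,0,0]
    - [0,0,0]
    - [0,0,0]
    - [0,0,0]
    - [0,0,0]
  rot:
    - [0,-10.5,0]
    - [0,-10.5,0]
    - [0,-10.5,0]
    - [0,-10.5,0]
    - [0,-10.5,0]
    - [0,-10.5,0]
    - [0,-10.2,0]
    - [0,0,0]

```text
time_s: 3.6
ee_pos: [499.1, -50.7, 320.8]
ee_rot: [-90.0, 0.1, -0.1]
ft_force: [-0.6, 0.2, 0.4]
finger_gap: 1.001
```

```bash
python3 - <<'E'
from h import *
s=ctrl.get_state();im=ctrl.read_camera("wrist");cv2.imwrite("pics/w1.png",im)
print(np.round(s["joints"],1))
for nm,p in dict(sq=(443,-87,58),rd=(568,-72,58),stamp=(437,73,48),pot=(562,74,72),pin=(564,116,18)).items(): print(nm,np.round(proj("wrist",p,s)))
E
```

```text
[ -11.9  -14.3  106.5   -0.    87.9 -101.8]
sq [291. 120.]
rd [304. 212.]
stamp [410. 117.]
pot [411. 210.]
pin [426. 200.]
```

View pics/w1.png

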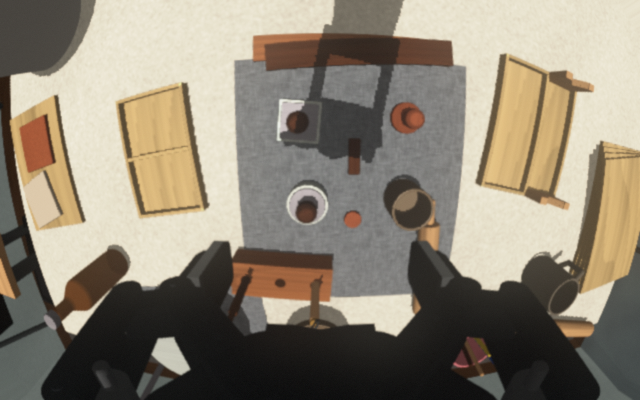

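```bash
python3 - <<'E'
from h import *
s=ctrl.get_state()
im=cv2.imread("pics/w1.png")
w=lambda u,z:np.round(onz("wrist",u,z,s)[:2],0)
print("sq knob",w((297,121),64),"sq top corners",[w(u,26) for u in((278,99),(320,102),(318,143),(278,141))])
print("stamp",w((411,117),56),"pot",w((411,209),72),"rd",w((306,211),64))
print("2bay",[w(u,22) for u in((117,102),(184,83),(205,208),(142,217))],"divider",[w(u,22) for u in((129,160),(191,149))])
print("cradle",[w(u,22) for u in((507,55),(480,185),(548,72),(524,192))])
print("cheek tips z69",[w(u,69) for u in((592,86),(568,207))])
hsv=cv2.cvtColor(cv2.imread("pics/side0.png"),cv2.COLOR_BGR2HSV)
# pin in side view
m=cv2.inRange(hsv[225:250,218:332],(8,90,90),(22,255,255))
k=np.argwhere(m)[:,::-1]+[218,225];c=k.mean(0);l=[c, k[k[:,0].argmin()],k[k[:,0].argmax()]]
ax=cv2.fitLine(k.astype(np.float32),2,0,.01,.01).ravel();print("pin px",c,len(k),l,ax)
a=[onz("side",(x,ax[3]+(x-ax[2])*ax[1]/ax[0]),18) for x in(k[:,0].min(),k[:,0].max())];print("pin ends side",np.round(a))
E
```

```text
sq knob [444. -79.] sq top corners [array([ 414., -108.]), array([419., -49.]), array([477., -52.]), array([ 474., -109.])]
stamp [437.  72.] pot [561.  75.] rd [565. -69.]
2bay [array([ 396., -380.]), array([ 381., -252.]), array([ 575., -230.]), array([ 592., -353.])] divider [array([ 494., -364.]), array([ 482., -245.])]
cradle [array([325., 248.]), array([539., 208.]), array([339., 340.]), array([551., 303.])]
cheek tips z69 [array([352., 411.]), array([565., 378.])]
pin px [275.12727273 234.25770751] 1265 [array([275.12727273, 234.25770751]), array([225, 232]), array([329, 233])] [1.0000000e+00 1.9207517e-04 2.7512726e+02 2.3425771e+02]
pin ends side [[801. 135.  18.]
 [561. 119.  18.]]
```

Call:
send_rows:
  offset:
    - [-2.7,2.0,-1.45]
    - [-2.7,2.0,-1.45]
    - [0,5,0]
    - [0,5,0]
    - [0,5,0]
    - [0,4,0]
    - [0,2,0]
    - [0,1.9,0]
    - [0,1.7,0]
    - [0,0,0]
  rot:
    - [0,0,0]
    - [0,0,0]
    - [0,0,0]
    - [0,0,0]
    - [0,0,0]
    - [0,0,0]
    - [0,0,0]
    - [0,0,0]
    - [0,0,0]
    - [0,0,0]

```text
time_s: 4.9
ee_pos: [444.1, -79.4, 33.9]
ee_rot: [-89.9, 0.2, -0.1]
ft_force: [-0.4, -0.8, 0.8]
finger_gap: 1.0
```

Call:
send_rows:
  offset:
    - [0,0,0]
    - [0,0,0]
    - [0,0,0]
    - [0,0,0]
    - [0,0,0]
    - [0,0,0]
    - [0,0,0]
  rot:
    - [0,0,0]
    - [0,0,0]
    - [0,0,0]
    - [0,0,0]
    - [0,0,0]
    - [0,0,0]
    - [0,0,0]
  gripper: 0

```text
time_s: 5.78
ee_pos: [445.9, -80.1, 36.2]
ee_rot: [-90.0, -0.1, -0.0]
ft_force: [-1.4, -1.9, 6.0]
finger_gap: 0.328
```

Call:
send_rows:
  offset:
    - [0,-3,0]
    - [0,-6,0]
    - [0,-6,0]
    - [-0.1,-0.9,5.9]
    - [-0.1,0,5.9]
    - [-0.1,0,5.9]
    - [-0.1,0,5.9]
    - [-0.1,0,5.9]
    - [-0.1,0,5.9]
    - [0,0,0]
  rot:
    - [0,0,0]
    - [0,0,0]
    - [0,0,0]
    - [0,0,0]
    - [0,0,0]
    - [0,0,0]
    - [0,0,0]
    - [0,0,0]
    - [0,0,0]
    - [0,0,0]

```text
time_s: 7.02
ee_pos: [437.9, 277.4, 193.0]
ee_rot: [-90.0, 0.1, 0.3]
ft_force: [0.3, -0.2, -2.2]
finger_gap: 0.33
```

```bash
python3 - <<'E'
from h import *
s=ctrl.get_state();im=ctrl.read_camera("wrist");cv2.imwrite("pics/w2.png",im);np.save("w2.npy",np.r_[s["ee_pos"],s["ee_rot"]])
print(s["ee_pos"],s["ee_rot"],s["ft_force"])
E
```

```text
[437.92250885 277.40095975 193.01608075] [-90.00695744   0.12842963   0.30848211] [ 0.26181209 -0.19842271 -2.17040487]
```

View pics/w2.png

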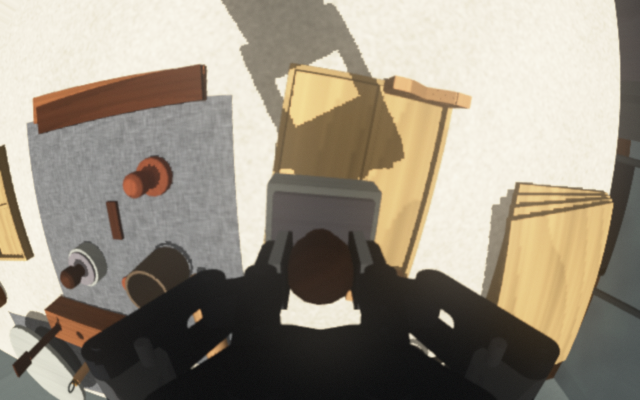

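```bash
python3 - <<'E'
from h import *
v=np.load("w2.npy");s=dict(ee_pos=v[:3],ee_rot=v[3:])
w=lambda u,z:np.round(onz("wrist",u,z,s)[:2],0)
print("left wall",w((288,66),22),w((274,172),22));print("div",w((381,83),22),w((369,175),22));print("right wall",w((451,107),22),w((412,270),22))
print("near wall",w((288,66),22),w((390,80),22));print("cheek top ends",w((389,77),69),w((470,95),69))
E
```

```text
left wall [324. 246.] [433. 231.]
div [340. 339.] [435. 329.]
right wall [360. 416.] [549. 388.]
near wall [324. 246.] [336. 348.]
cheek top ends [339. 337.] [348. 415.]
```

Call:
send_rows:
  offset:
    - [0.2,4,0]
    - [0,4,0]
    - [0,3,0]
    - [0,2,0]
    - [0,1,0]
    - [0,0.7,0]
    - [0,0.4,0]
    - [0,0.2,0]
  rot:
    - [0,4,0]
    - [0,0,0]
    - [0,0,0]
    - [0,0,0]
    - [0,0,0]
    - [0,0,0]
    - [0,0,0]
    - [0,0,0]

```text
time_s: 8.07
ee_pos: [441.8, 274.3, 42.3]
ee_rot: [-90.0, -0.0, -4.0]
ft_force: [-4.0, -3.5, 9.9]
finger_gap: 0.328
```

Call:
send_rows:
  offset:
    - [0,0,0]
    - [0,0,0]
    - [0,0,0]
    - [0,-1,0]
    - [0,-5,0]
    - [0,-5,0]
    - [0,-5,0]
    - [0,-4,0]
  rot:
    - [0,0,0]
    - [0,0,0]
    - [0,0,0]
    - [0,0,0]
    - [0,0,0]
    - [0,0,0]
    - [0,0,0]
    - [0,-4,0]
  gripper: 0.75

```text
time_s: 9.07
ee_pos: [441.7, 274.5, 244.8]
ee_rot: [-89.9, -0.2, 0.1]
ft_force: [-0.0, 0.3, -0.5]
finger_gap: 0.749
```

Call:
send_rows:
  offset:
    - [4,0,-2.4]
    - [4,0,-2.4]
    - [4,0,-2.4]
    - [4,0,-2.5]
    - [4,0,-2.5]
    - [4,0,-2.5]
    - [0,0,0]
    - [0,0,0]
  rot:
    - [0,0,0]
    - [0,0,0]
    - [0,0,0]
    - [0,0,0]
    - [0,0,0]
    - [0,0,0]
    - [0,-4,0]
    - [0,0,0]
  gripper: 1

```text
time_s: 10.07
ee_pos: [681.6, 126.8, 241.6]
ee_rot: [-90.0, 0.0, 3.9]
ft_force: [0.2, 0.4, 0.3]
finger_gap: 1.001
```

```bash
python3 - <<'E'
from h import *
s=ctrl.get_state();im=ctrl.read_camera("wrist");cv2.imwrite("pics/w3.png",im);np.save("w3.npy",np.r_[s["ee_pos"],s["ee_rot"]])
print(s["ee_pos"],s["ee_rot"],s["ft_force"])
E
```

```text
[681.61916012 126.82016585 241.58252523] [-8.99944411e+01  8.25508810e-04  3.90382296e+00] [0.19322352 0.36914827 0.29153352]
```

View pics/w3.png

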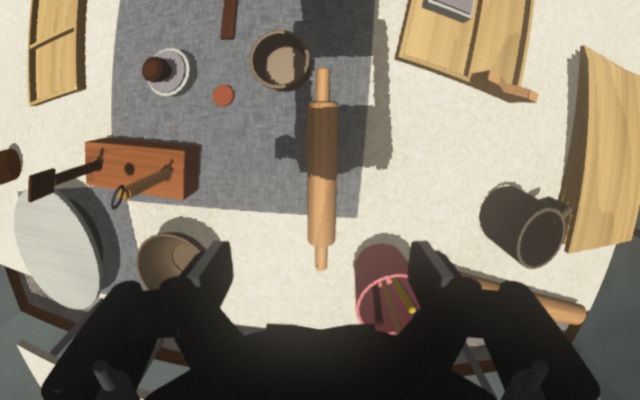

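```bash
python3 - <<'E'
from h import *
v=np.load("w3.npy");s=dict(ee_pos=v[:3],ee_rot=v[3:])
w=lambda u,z:np.round(onz("wrist",u,z,s)[:2],0)
print("pin",w((322,68),22),w((321,270),22), "barrel",w((322,102),28),w((321.5,247),28),"mid",w((322,180),36))
print("cup near edge base",w((355,255),0),"pot",w((280,60),72))
print("loop tip/foot",w((120,196),155),w((170,163),50),"loop px end",w((132,192),140))
print("hole mid",w((129,169),50),"stand corners",w((88,142),50),w((200,147),50))
E
```

```text
pin [564. 122.] [818. 138.] barrel [604. 125.] [781. 137.] mid [693. 131.]
cup near edge base [804. 185.] pot [565.  80.]
loop tip/foot [690. -51.] [680. -50.] loop px end [691. -47.]
hole mid [ 689. -111.] stand corners [ 655. -182.] [660. -10.]
```

Call:
send_rows:
  offset:
    - [1.05,5,0.25]
    - [0,5,0]
    - [0,5,0]
    - [0,4,0]
    - [0,2,0]
    - [0,1.3,0]
    - [0,0.9,0]
    - [0,0.6,0]
    - [0,0,0]
  rot:
    - [0,0,0]
    - [0,0,0]
    - [0,0,0]
    - [0,0,0]
    - [0,0,0]
    - [0,0,0]
    - [0,0,0]
    - [0,0,0]
    - [0,0,0]

```text
time_s: 11.25
ee_pos: [691.9, 130.5, 3.7]
ee_rot: [-90.0, -0.0, 4.0]
ft_force: [0.7, -1.9, 0.2]
finger_gap: 1.003
```

Call:
send_rows:
  offset:
    - [0,0,0]
    - [0,0,0]
    - [0,0,0]
    - [0,0,0]
    - [0,0,0]
    - [0,0,0]
    - [0,0,0]
  rot:
    - [0,0,0]
    - [0,0,0]
    - [0,0,0]
    - [0,0,0]
    - [0,0,0]
    - [0,0,0]
    - [0,0,0]
  gripper: 0

```text
time_s: 12.12
ee_pos: [692.2, 130.5, 4.1]
ee_rot: [-90.0, -0.1, 4.0]
ft_force: [-0.1, -0.2, 6.3]
finger_gap: 0.403
```

Call:
send_rows:
  offset:
    - [0,-3,0]
    - [0,-6,0]
    - [0,-6,0]
    - [-3.7,-1,4.15]
    - [-3.7,0,4.15]
    - [-3.7,0,4.15]
    - [-3.7,0,4.15]
    - [-3.7,0,4.15]
    - [-3.7,0,4.15]
    - [0,0,0]
  rot:
    - [0,0,0]
    - [0,0,0]
    - [0,0,0]
    - [0,0,0]
    - [0,0,0]
    - [0,0,0]
    - [0,0,0]
    - [0,0,0]
    - [0,0,0]
    - [0,5,0]

```text
time_s: 13.38
ee_pos: [448.9, 365.1, 161.3]
ee_rot: [-90.1, 0.2, -0.9]
ft_force: [1.1, -0.3, -1.9]
finger_gap: 0.404
```

Call:
send_rows:
  offset:
    - [0,0,0]
    - [0,0,0]
    - [0,0,0]
  rot:
    - [0,6.5,0]
    - [0,0,0]
    - [0,0,0]

```text
time_s: 13.75
ee_pos: [452.4, 363.0, 162.3]
ee_rot: [-90.1, 0.1, -7.4]
ft_force: [-0.3, -0.2, -2.1]
finger_gap: 0.394
```

```bash
python3 - <<'E'
from h import *
s=ctrl.get_state();im=ctrl.read_camera("wrist");cv2.imwrite("pics/w4.png",im);np.save("w4.npy",np.r_[s["ee_pos"],s["ee_rot"]])
print(s["ee_pos"],s["ee_rot"],s["ft_force"])
E
```

```text
[452.39739526 363.00963845 162.30319825] [-9.00631836e+01  7.77132418e-02 -7.43144383e+00] [-0.34164212 -0.24581215 -2.0738291 ]
```

View pics/w4.png

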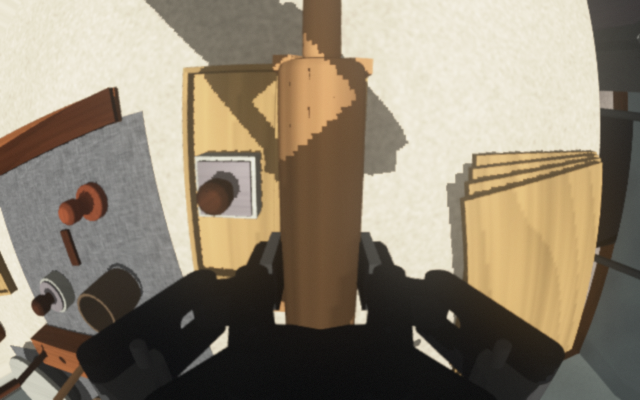

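```bash
python3 - <<'E'
from h import *
v=np.load("w4.npy");s=dict(ee_pos=v[:3],ee_rot=v[3:]);Ti=np.linalg.inv(tool(s))
w=lambda u,z:np.round((Ti@np.r_[onz("wrist",u,z,s),1])[[0,2]],1)
print("cheek (tool x,z)",w((372,58),69),w((372,74),69),w((274,55),69),w((274,68),69))
print("barrel end",w((305,60),176),w((339,60),176)); print("near wall outer",w((184,68),22),"far",w((195,275),22),w((258,279),22))
print("cutter",[w(u,32) for u in((196,158),(256,156),(257,217),(197,214))])
E
```

```text
cheek (tool x,z) [-109.3   39.9] [-96.9  39.9] [-111.5  -33.6] [-101.4  -33.6]
barrel end [-89.6  -5.2] [-89.6   8.5]
near wall outer [-114.9 -128.7] far [ 103.1 -138.2] [103.8 -65.3]
cutter [array([ -28. , -115.1]), array([-28.5, -56.6]), array([ 29.5, -58.7]), array([  27.3, -119.9])]
```

Call:
send_rows:
  offset:
    - [0.2,3,0.1]
    - [0,3,0]
    - [0,2,0]
    - [0,1.5,0]
    - [0,1,0]
    - [0,0.6,0]
    - [0,0.4,0]
    - [0,0.2,0]
    - [0,0,0]
  rot:
    - [0,0,0]
    - [0,0,0]
    - [0,0,0]
    - [0,0,0]
    - [0,0,0]
    - [0,0,0]
    - [0,0,0]
    - [0,0,0]
    - [0,0,0]

```text
time_s: 14.92
ee_pos: [455.4, 364.3, 48.3]
ee_rot: [-90.0, -0.0, -7.5]
ft_force: [-5.0, -2.4, 6.3]
finger_gap: 0.398
```

Call:
send_rows:
  offset:
    - [0,0.15,0]
    - [0,0.15,0]
    - [0,0,0]
  rot:
    - [0,0,0]
    - [0,0,0]
    - [0,0,0]

```text
time_s: 15.3
ee_pos: [455.5, 364.4, 48.1]
ee_rot: [-90.0, -0.0, -7.5]
ft_force: [-10.8, -9.0, 21.6]
finger_gap: 0.401
```

Call:
send_rows:
  offset:
    - [0,0,0]
    - [0,0,0]
    - [0,0,0]
    - [0,0,0]
    - [0,-2,0]
    - [0,-4,0]
    - [0,-5,0]
    - [0,-5,0]
    - [0,-4,0]
    - [0,0,0]
  rot:
    - [0,0,0]
    - [0,0,0]
    - [0,0,0]
    - [0,0,0]
    - [0,0,0]
    - [0,0,0]
    - [0,0,0]
    - [0,0,0]
    - [0,0,0]
    - [0,-7.5,0]
  gripper: 0.65

```text
time_s: 16.55
ee_pos: [457.0, 365.6, 250.7]
ee_rot: [-89.7, -0.5, 0.2]
ft_force: [0.6, 0.6, -1.1]
finger_gap: 0.652
```

Call:
send_rows:
  offset:
    - [1.77,0,-4.8]
    - [1.77,0,-4.8]
    - [1.77,0,-4.8]
    - [1.77,0,-4.8]
    - [1.77,0,-4.8]
    - [1.77,0,-4.8]
    - [0,0,0]
  rot:
    - [0,0,0]
    - [0,0,0]
    - [0,0,0]
    - [0,0,0]
    - [0,0,0]
    - [0,0,0]
    - [0,0,0]
  gripper: 1

```text
time_s: 17.42
ee_pos: [562.0, 73.4, 244.9]
ee_rot: [-90.0, -0.1, -0.3]
ft_force: [-0.4, -0.1, 0.1]
finger_gap: 1.001
```

```bash
python3 - <<'E'
from h import *
s=ctrl.get_state();im=ctrl.read_camera("wrist");np.save("w5.npy",np.r_[s["ee_pos"],s["ee_rot"]])
b=ctrl.read_camera("side")
cv2.imwrite("pics/w5.png",np.hstack([im[:,:],cv2.resize(b[250:370,300:460],(533,400))])[:, :])
im2=cv2.imread("pics/w5.png");cv2.imwrite("pics/w5.png",cv2.resize(im2,(800,int(400*800/im2.shape[1]))))
print(s["ee_pos"],s["ee_rot"],s["ft_force"])
E
```

```text
[562.0463197   73.37620133 244.86401023] [-90.01786495  -0.10141856  -0.27717527] [-0.36074636 -0.07548374  0.09297758]
```

View pics/w5.png

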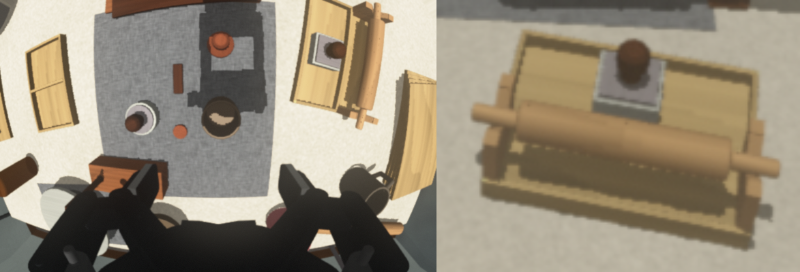

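```bash
python3 - <<'E'
from h import *
v=np.load("w5.npy");s=dict(ee_pos=v[:3],ee_rot=v[3:]);k=1173/800
w=lambda u,z:np.round(onz("wrist",np.array(u)*k,z,s)[:2],0)
print("rim",w((202,118),72),w((240,118),72),w((221,98),72),w((221,138),72))
print("stamp",w((221,40),50)," 2bay",[w(u,22) for u in((26,44),(60,35),(77,122),(43,131))])
E
```

```text
rim [559.  50.] [559. 107.] [528.  79.] [591.  78.]
stamp [438.  79.]  2bay [array([ 377., -378.]), array([ 383., -255.]), array([ 571., -220.]), array([ 590., -338.])]
```

Call:
send_rows:
  offset:
    - [-0.2,5,0.4]
    - [0,5,0]
    - [0,4,0]
    - [0,3,0]
    - [0,2,0]
    - [0,1.3,0]
    - [0,0.9,0]
    - [0,0.4,0]
    - [0,0,0]
  rot:
    - [0,0,0]
    - [0,0,0]
    - [0,0,0]
    - [0,0,0]
    - [0,0,0]
    - [0,0,0]
    - [0,0,0]
    - [0,0,0]
    - [0,0,0]

```text
time_s: 18.65
ee_pos: [559.5, 80.1, 27.8]
ee_rot: [-90.0, -0.0, -0.0]
ft_force: [0.2, 0.1, 0.2]
finger_gap: 0.998
```

Call:
send_rows:
  offset:
    - [0,0,0]
    - [0,0,0]
    - [0,0,0]
    - [0,0,0]
    - [0,0,0]
    - [0,0,0]
  rot:
    - [0,0,0]
    - [0,0,0]
    - [0,0,0]
    - [0,0,0]
    - [0,0,0]
    - [0,0,0]
  gripper: 0

```text
time_s: 19.4
ee_pos: [560.3, 80.0, 28.6]
ee_rot: [-90.0, -0.1, -0.0]
ft_force: [0.2, -1.8, 5.9]
finger_gap: 0.712
```

Call:
send_rows:
  offset:
    - [0,-3,0]
    - [0,-6,0]
    - [0,-6,0]
    - [0,-3,0]
    - [-0.45,0,-6.2]
    - [-0.45,0,-6.2]
    - [-0.45,0,-6.2]
    - [-0.45,0,-6.2]
    - [-0.45,0,-6.2]
    - [-0.45,0,-6.2]
  rot:
    - [0,0,0]
    - [0,0,0]
    - [0,0,0]
    - [0,0,0]
    - [0,0,0]
    - [0,0,0]
    - [0,0,0]
    - [0,0,0]
    - [0,0,0]
    - [0,0,0]

```text
time_s: 20.65
ee_pos: [530.9, -293.2, 205.7]
ee_rot: [-89.9, 0.1, -0.0]
ft_force: [1.9, -0.1, -1.7]
finger_gap: 0.712
```

Call:
send_rows:
  offset:
    - [0,0,0]
    - [0,0,0]
  rot:
    - [0,0,0]
    - [0,0,0]

```text
time_s: 20.9
ee_pos: [531.3, -291.3, 205.7]
ee_rot: [-89.9, 0.1, -0.1]
ft_force: [0.0, 0.5, -2.8]
finger_gap: 0.713
```

```bash
python3 - <<'E'
from h import *
s=ctrl.get_state();im=ctrl.read_camera("wrist");cv2.imwrite("pics/w6.png",im);np.save("w6.npy",np.r_[s["ee_pos"],s["ee_rot"]])
print(s["ee_pos"],s["ee_rot"],s["ft_force"])
E
```

```text
[ 531.29690289 -291.26309896  205.74644434] [-8.98715468e+01  1.20533101e-01 -5.24648213e-02] [ 0.04256795  0.45964916 -2.81628712]
```

View pics/w6.png

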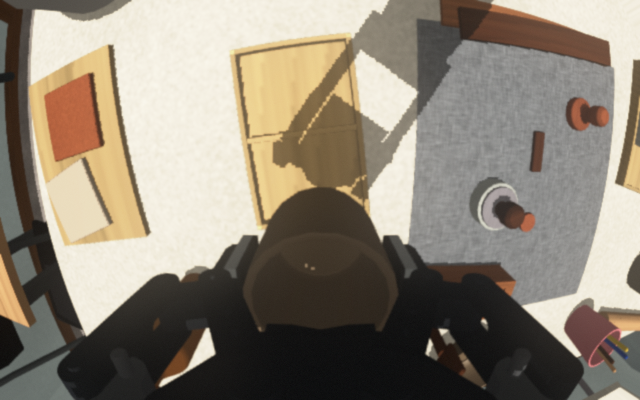

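```bash
python3 - <<'E'
from h import *
v=np.load("w6.npy");s=dict(ee_pos=v[:3],ee_rot=v[3:])
w=lambda u,z:np.round(onz("wrist",u,z,s)[:2],0)
c=[w(u,22) for u in((231,53),(353,36),(370,208),(261,226))];print(c,np.mean(c,0),"div",w((247,139),22),w((300,133),22))
E
```

```text
[array([ 398., -384.]), array([ 383., -255.]), array([ 569., -234.]), array([ 591., -357.])] [ 485.25 -307.5 ] div [ 492. -368.] [ 487. -311.]
```

Call:
send_rows:
  offset:
    - [0.7,4,-0.9]
    - [0,4,0]
    - [0,3,0]
    - [0,2,0]
    - [0,1.5,0]
    - [0,1,0]
    - [0,0.7,0]
    - [0,0.5,0]
    - [0,0.3,0]
    - [0,0,0]
  rot:
    - [0,0,0]
    - [0,0,0]
    - [0,0,0]
    - [0,0,0]
    - [0,0,0]
    - [0,0,0]
    - [0,0,0]
    - [0,0,0]
    - [0,0,0]
    - [0,0,0]

```text
time_s: 22.2
ee_pos: [539.0, -301.0, 37.4]
ee_rot: [-90.0, -0.0, -0.0]
ft_force: [0.1, -0.0, -2.2]
finger_gap: 0.709
```

Call:
send_rows:
  offset:
    - [0,0.15,0]
    - [0,0.15,0]
    - [0,0,0]
  rot:
    - [0,0,0]
    - [0,0,0]
    - [0,0,0]

```text
time_s: 22.58
ee_pos: [539.2, -301.0, 34.7]
ee_rot: [-90.0, -0.0, -0.0]
ft_force: [-1.3, 0.6, -0.5]
finger_gap: 0.713
```

Call:
send_rows:
  offset:
    - [0,0,0]
    - [0,0,0]
    - [0,0,0]
    - [0,0,0]
    - [0,-1,0]
    - [0,-3,0]
    - [0,-5,0]
    - [0,-5,0]
    - [0,-5,0]
  rot:
    - [0,0,0]
    - [0,0,0]
    - [0,0,0]
    - [0,0,0]
    - [0,0,0]
    - [0,0,0]
    - [0,0,0]
    - [0,0,0]
    - [0,0,0]
  gripper: 1

```text
time_s: 23.7
ee_pos: [539.0, -300.8, 226.9]
ee_rot: [-90.0, -0.1, -0.0]
ft_force: [0.8, -0.8, 0.4]
finger_gap: 0.998
```

Call:
send_rows:
  offset:
    - [-1.45,0,5.37]
    - [-1.45,0,5.37]
    - [-1.45,0,5.37]
    - [-1.45,0,5.37]
    - [-1.45,0,5.37]
    - [-1.45,0,5.37]
    - [-1.45,0,5.37]
    - [0,0,0]
    - [0,0,0]
  rot:
    - [0,0,0]
    - [0,0,0]
    - [0,0,0]
    - [0,0,0]
    - [0,0,0]
    - [0,0,0]
    - [0,0,0]
    - [0,0,0]
    - [0,0,0]

```text
time_s: 24.82
ee_pos: [437.7, 75.0, 225.0]
ee_rot: [-90.0, -0.1, 0.0]
ft_force: [-0.0, -0.6, 0.2]
finger_gap: 0.998
```

```bash
python3 - <<'E'
from h import *
s=ctrl.get_state();im=ctrl.read_camera("wrist")
print(s["ee_pos"],s["ee_rot"])
p=proj("wrist",(437,74,56),s);u,v=p.astype(int);print(p)
hsv=cv2.cvtColor(im,cv2.COLOR_BGR2HSV)
m=cv2.inRange(hsv,(3,130,60),(14,255,255));m[:, :u-70]=0;m[:,u+70:]=0;m[:max(v-70,0)]=0;m[v+70:]=0
n,l,st,c=cv2.connectedComponentsWithStats(m)
for i in range(1,n):
    if st[i,4]>60: print(st[i],c[i],onz("wrist",c[i],40,s))
cv2.imwrite("pics/w7.png",cv2.resize(im[max(0,v-80):v+80,u-100:u+100],None,fx=3,fy=3))
E
```

```text
[437.73876385  74.96541229 224.95826189] [-9.00236137e+01 -6.51195172e-02  2.83320395e-02]
[318.18077881 176.34185863]
[310 151  27  15 218] [324.10091743 156.85321101] [419.27022311  80.22373961  40.        ]
```

View pics/w7.png

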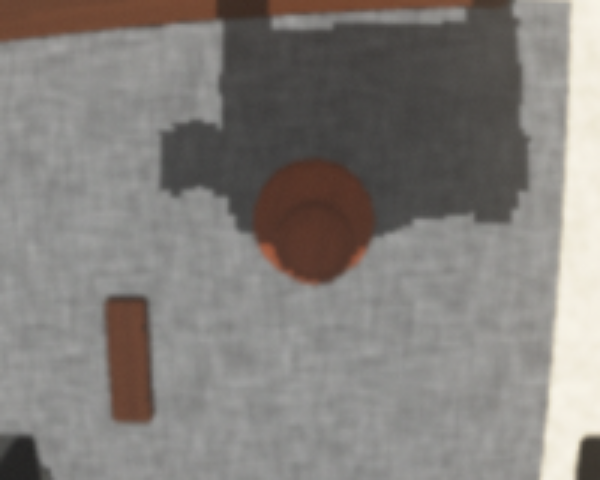

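Call:
send_rows:
  offset:
    - [0,5,0.3]
    - [0,5,0]
    - [0,4,0]
    - [0,2,0]
    - [0,1.5,0]
    - [0,1,0]
    - [0,0.7,0]
    - [0,0.4,0]
    - [0,0,0]
  rot:
    - [0,0,0]
    - [0,0,0]
    - [0,0,0]
    - [0,0,0]
    - [0,0,0]
    - [0,0,0]
    - [0,0,0]
    - [0,0,0]
    - [0,0,0]

```text
time_s: 26.0
ee_pos: [437.8, 78.1, 28.5]
ee_rot: [-90.0, -0.0, -0.0]
ft_force: [-0.5, 0.1, -0.6]
finger_gap: 1.002
```

Call:
send_rows:
  offset:
    - [0,0,0]
    - [0,0,0]
    - [0,0,0]
    - [0,0,0]
    - [0,0,0]
    - [0,0,0]
    - [0,0,0]
  rot:
    - [0,0,0]
    - [0,0,0]
    - [0,0,0]
    - [0,0,0]
    - [0,0,0]
    - [0,0,0]
    - [0,0,0]
  gripper: 0

```text
time_s: 26.88
ee_pos: [437.9, 78.0, 28.7]
ee_rot: [-90.0, -0.0, -0.0]
ft_force: [-1.5, -1.8, 4.5]
finger_gap: 0.304
```

Call:
send_rows:
  offset:
    - [0,-4,0]
    - [0,-6,0]
    - [0,-5,0]
    - [0,0,-5.57]
    - [0,0,-5.57]
    - [0,0,-5.57]
    - [0,0,-5.57]
    - [0,0,-5.57]
    - [0,0,-5.57]
    - [0,0,-5.57]
  rot:
    - [0,0,0]
    - [0,0,0]
    - [0,0,0]
    - [0,0,0]
    - [0,0,0]
    - [0,0,0]
    - [0,0,0]
    - [0,0,0]
    - [0,0,0]
    - [0,0,0]

```text
time_s: 28.12
ee_pos: [437.0, -313.3, 177.3]
ee_rot: [-89.9, 0.0, -0.0]
ft_force: [0.1, -0.4, -1.0]
finger_gap: 0.302
```

Call:
send_rows:
  offset:
    - [0,0,0]
    - [0,4,0]
    - [0,4,0]
    - [0,2.5,0]
    - [0,1.5,0]
    - [0,1,0]
    - [0,0.6,0]
    - [0,0.4,0]
    - [0,0.2,0]
    - [0,0,0]
  rot:
    - [0,0,0]
    - [0,0,0]
    - [0,0,0]
    - [0,0,0]
    - [0,0,0]
    - [0,0,0]
    - [0,0,0]
    - [0,0,0]
    - [0,0,0]
    - [0,0,0]

```text
time_s: 29.38
ee_pos: [437.7, -312.0, 36.7]
ee_rot: [-90.0, -0.0, -0.0]
ft_force: [0.4, 0.2, -0.8]
finger_gap: 0.306
```

Call:
send_rows:
  offset:
    - [0,0.15,0]
    - [0,0.05,0]
    - [0,0,0]
  rot:
    - [0,0,0]
    - [0,0,0]
    - [0,0,0]

```text
time_s: 29.75
ee_pos: [437.8, -312.1, 34.8]
ee_rot: [-90.0, -0.0, -0.0]
ft_force: [-0.6, 0.6, 2.5]
finger_gap: 0.303
```

Call:
send_rows:
  offset:
    - [0,0,0]
    - [0,0,0]
    - [0,0,0]
    - [0,-1,0]
    - [0,-4,0]
    - [0,-5,0]
    - [0,-5,0]
    - [0,-5,0]
    - [0,-5,0]
  rot:
    - [0,0,0]
    - [0,0,0]
    - [0,0,0]
    - [0,0,0]
    - [0,0,0]
    - [0,0,0]
    - [0,0,0]
    - [0,0,0]
    - [0,0,0]
  gripper: 0.8

```text
time_s: 30.88
ee_pos: [437.3, -311.7, 286.9]
ee_rot: [-90.0, -0.1, -0.0]
ft_force: [0.7, 0.2, -0.5]
finger_gap: 0.801
```

```bash
python3 - <<'E'
from h import *
s=ctrl.get_state();im=ctrl.read_camera("wrist");np.save("w8.npy",np.r_[s["ee_pos"],s["ee_rot"]])
print(s["ee_pos"],s["ee_rot"])
a=ctrl.read_camera("scene");b=ctrl.read_camera("side")
cv2.imwrite("pics/side8.png",b);cv2.imwrite("pics/scene8.png",a)
r=lambda x,w,h:cv2.resize(x,(w,h),interpolation=2)
cv2.imwrite("pics/w8.png",np.vstack([np.hstack([r(a[100:260,200:360],400,400),r(b[80:240,240:400],400,400)]),r(im[:320],400,200).repeat(1,0) if 0 else np.hstack([r(im[:,120:520][:200],400,200),r(im[200:,120:520],400,200)])]))
E
```

```text
[ 437.34113635 -311.65217143  286.90450155] [-9.00461552e+01 -5.65994908e-02 -8.38804448e-03]
```

View pics/w8.png

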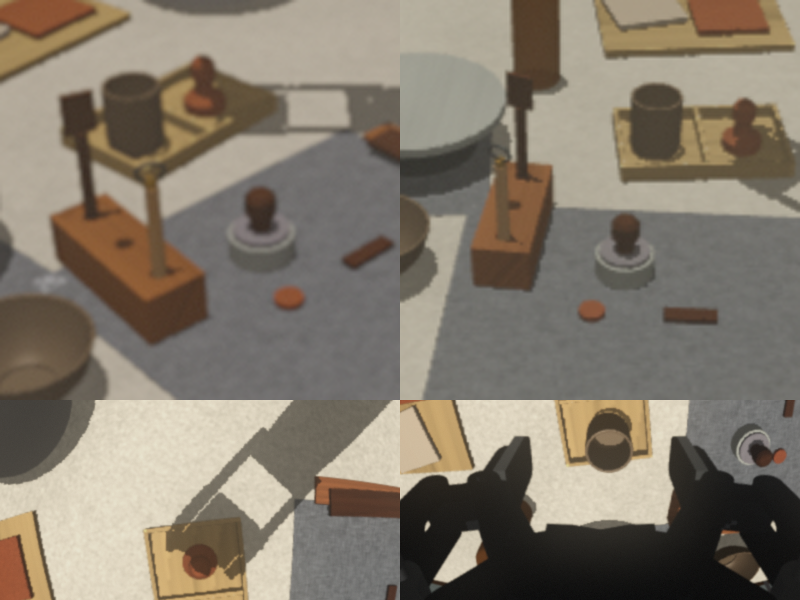

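Call:
send_rows:
  offset:
    - [3.38,0,4.37]
    - [3.38,0,4.37]
    - [3.38,0,4.37]
    - [3.38,0,4.37]
    - [3.38,0,4.37]
    - [3.38,0,4.37]
    - [0,1,0]
    - [0,0,0]
    - [0,0,0]
  rot:
    - [0,0,0]
    - [0,0,0]
    - [0,0,0]
    - [0,0,0]
    - [0,0,0]
    - [0,0,0]
    - [0,0,0]
    - [0,0,0]
    - [0,0,0]
  gripper: 1

```text
time_s: 32.15
ee_pos: [639.6, -50.6, 273.8]
ee_rot: [-90.0, 0.1, -0.1]
ft_force: [-0.7, -0.0, 0.2]
finger_gap: 1.002
```

```bash
python3 - <<'E'
from h import *
v=np.load("w8.npy");s0=dict(ee_pos=v[:3],ee_rot=v[3:])
for u in((329,250),(329,237),(329,262)): print("pot rim",onz("wrist",u,78,s0)[:2])
for a,b in(((260,171),(280.8,146)),((262.8,208),(281.2,174.8))): print("loop tri",tri(("scene",a),("side",b)))
s=ctrl.get_state();im=ctrl.read_camera("wrist");np.save("w9.npy",np.r_[s["ee_pos"],s["ee_rot"]])
print(s["ee_pos"],s["ee_rot"])
u,v=proj("wrist",(688,-52,150),s).astype(int);print(u,v)
u0,v0=max(u-100,0),max(v-75,0);print(u0,v0)
cv2.imwrite("pics/w9.png",cv2.resize(im[v0:v0+150,u0:u0+200],None,fx=4,fy=4,interpolation=2))
E
```

```text
pot rim [ 539.34582376 -299.64010171]
pot rim [ 521.50036003 -299.81993502]
pot rim [ 556.47930715 -299.45556316]
loop tri (array([690.36256037, -65.8333817 , 134.92480111]), np.float64(4.146452918879346))
loop tri (array([692.95789121, -65.31816426,  43.90910675]), np.float64(1.4247642339534001))
[639.60416531 -50.64161485 273.77790316] [-9.00008441e+01  6.80026931e-02 -8.87501960e-02]
317 238
217 163
```

View pics/w9.png

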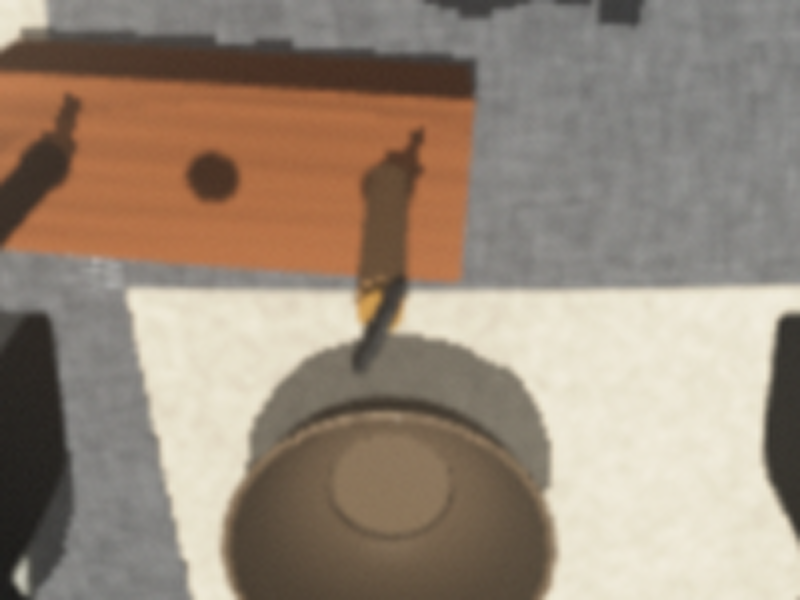

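```bash
python3 - <<'E'
from h import *
v=np.load("w9.npy");s=dict(ee_pos=v[:3],ee_rot=v[3:])
w=lambda u,z:np.round(onz("wrist",(217+u[0]/4,163+u[1]/4),z,s),1)
print("ferrule base",w((381,283),130),w((381,300),138),"hole",w((386,180),50),"loop",w((380,325),150))
print("midhole",w((213,176),50))
print(proj("side",(690,-57,138)),proj("scene",(690,-57,138)),proj("side",(690,-65,138)),proj("scene",(690,-65,138)))
E
```

```text
ferrule base [691.4 -57.5 130. ] [692.5 -57.3 138. ] hole [690.5 -57.8  50. ] loop [693.7 -57.3 150. ]
midhole [ 689.2 -111.9   50. ]
[280.57822835 146.14986909] [263.04193693 172.36348719] [280.96215009 144.32059599] [260.62305686 170.78685894]
```

Call:
send_rows:
  offset:
    - [2.6,0,-0.35]
    - [2.6,0,-0.35]
    - [0,0,0]
    - [0,0,0]
    - [0,0,0]
    - [0,0,0]
  rot:
    - [0,0,0]
    - [0,0,0]
    - [0,8.4,0]
    - [0,8.3,0]
    - [0,8.3,0]
    - [0,0,0]

```text
time_s: 32.95
ee_pos: [692.1, -57.7, 275.0]
ee_rot: [-90.0, -0.0, -25.0]
ft_force: [0.0, 0.2, 0.2]
finger_gap: 1.003
```

```bash
python3 - <<'E'
from h import *
s=ctrl.get_state();im=ctrl.read_camera("wrist")
print(s["ee_pos"],s["ee_rot"],s["joints"])
d=np.array([691.7,-57.5,104])-s["ee_pos"];print("tool cm",tool(s)[:3,:3].T@d/10)
for z in(138,158): print(proj("wrist",(691.7,-57.5,z),s))
cv2.imwrite("pics/w10.png",cv2.resize(im[180:330,220:420],None,fx=4,fy=4,interpolation=2))
E
```

```text
[692.14119136 -57.74621035 274.952236  ] [-8.99919050e+01 -4.62946302e-02 -2.49927134e+01] [-9.19336985e+00  1.13200030e+01  8.56367837e+01 -4.85160156e-03
  8.29964636e+01 -7.42000701e+01]
tool cm [-6.42031644e-02  1.70951777e+01  1.25980384e-03]
[319.42187473 184.4801483 ]
[319.38797808 190.04091282]
```

View pics/w10.png

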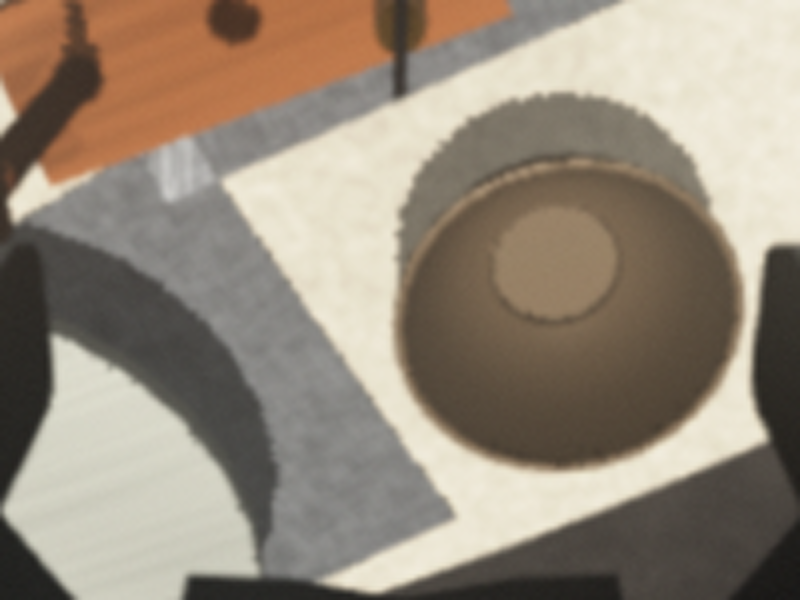

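Call:
send_rows:
  offset:
    - [0,4,0]
    - [0,4,0]
    - [0,3.5,0]
    - [0,2.5,0]
    - [0,1.5,0]
    - [0,1,0]
    - [0,0.6,0]
    - [0,0,0]
  rot:
    - [0,0,0]
    - [0,0,0]
    - [0,0,0]
    - [0,0,0]
    - [0,0,0]
    - [0,0,0]
    - [0,0,0]
    - [0,0,0]

```text
time_s: 34.0
ee_pos: [692.6, -56.8, 103.7]
ee_rot: [-90.0, -0.0, -25.0]
ft_force: [0.1, -0.2, 0.8]
finger_gap: 1.001
```

Call:
send_rows:
  offset:
    - [0,0,0]
    - [0,0,0]
    - [0,0,0]
    - [0,0,0]
    - [0,0,0]
    - [0,0,0]
    - [0,0,0]
    - [0,0,0]
  rot:
    - [0,0,0]
    - [0,0,0]
    - [0,0,0]
    - [0,0,0]
    - [0,0,0]
    - [0,0,0]
    - [0,0,0]
    - [0,0,0]
  gripper: 0

```text
time_s: 35.0
ee_pos: [692.5, -56.7, 103.6]
ee_rot: [-90.0, -0.0, -25.0]
ft_force: [0.3, -0.0, 2.2]
finger_gap: 0.134
```

Call:
send_rows:
  offset:
    - [0,-2,0]
    - [0,-4,0]
    - [0,-4,0]
    - [0,-2,0]
    - [-0.73,0,-5.7]
    - [-0.73,0,-5.7]
    - [-0.73,0,-5.7]
    - [-0.73,0,-5.7]
    - [-0.73,0,-5.7]
    - [0,0,0]
  rot:
    - [0,0,0]
    - [0,0,0]
    - [0,0,0]
    - [0,0,0]
    - [0,0,0]
    - [0,0,0]
    - [0,0,0]
    - [0,0,0]
    - [0,0,0]
    - [0,0,0]

```text
time_s: 36.25
ee_pos: [536.5, -302.2, 223.0]
ee_rot: [-90.0, 0.1, -25.3]
ft_force: [0.3, 0.4, 0.0]
finger_gap: 0.132
```

```bash
python3 - <<'E'
from h import *
s=ctrl.get_state();im=ctrl.read_camera("wrist");np.save("w11.npy",np.r_[s["ee_pos"],s["ee_rot"]])
a=ctrl.read_camera("scene");b=ctrl.read_camera("side");cv2.imwrite("pics/side11.png",b);cv2.imwrite("pics/scene11.png",a)
print(s["ee_pos"],s["ee_rot"],s["finger_gap"])
f=s["ee_pos"]-[0,0,94]
for n in("scene","side"):
    print(n,"foot",proj(n,f),"pot rim",proj(n,(539,-300,78)))
r=lambda x:cv2.resize(x,(400,400),interpolation=2)
cv2.imwrite("pics/w11.png",np.hstack([r(a[60:220,180:340]),r(b[40:200,260:420])]))
E
```

```text
[ 536.54540519 -302.2460384   222.98952362] [-9.00174391e+01  6.65992790e-02 -2.53134213e+01] 0.1316719633131446
scene foot [252.53730186 113.51391746] pot rim [254.05595774 132.19967431]
side foot [344.74866853 102.46817607] pot rim [343.12130694 118.39749525]
```

View pics/w11.png

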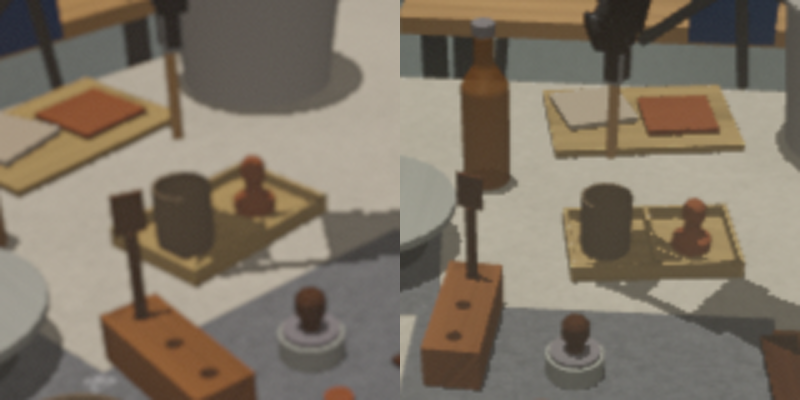

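Call:
send_rows:
  offset:
    - [0.15,0,0.3]
    - [0,3,0]
    - [0,3,0]
    - [0,2,0]
    - [0,1.5,0]
    - [0,0.9,0]
    - [0,0.5,0]
    - [0,0.3,0]
    - [0,0.1,0]
    - [0,0,0]
  rot:
    - [0,0,0]
    - [0,0,0]
    - [0,0,0]
    - [0,0,0]
    - [0,0,0]
    - [0,0,0]
    - [0,0,0]
    - [0,0,0]
    - [0,0,0]
    - [0,0,0]

```text
time_s: 37.65
ee_pos: [541.6, -297.6, 110.8]
ee_rot: [-90.0, -0.0, -25.0]
ft_force: [0.6, -0.6, -0.8]
finger_gap: 0.13
```

Call:
send_rows:
  offset:
    - [0,0.15,0]
    - [0,0,0]
  rot:
    - [0,0,0]
    - [0,0,0]

```text
time_s: 37.9
ee_pos: [541.4, -297.4, 108.8]
ee_rot: [-90.0, 0.0, -25.0]
ft_force: [0.6, -0.3, -1.4]
finger_gap: 0.133
```

Call:
send_rows:
  offset:
    - [0,0,0]
    - [0,0,0]
    - [0,0,0]
    - [0,0,0]
    - [0,0,0]
    - [0,0,0]
    - [0,0,0]
    - [0,0,0]
  rot:
    - [0,0,0]
    - [0,0,0]
    - [0,0,0]
    - [0,0,0]
    - [0,0,0]
    - [0,0,0]
    - [0,0,0]
    - [0,0,0]
  gripper: 1

```text
time_s: 38.9
ee_pos: [541.4, -297.5, 108.8]
ee_rot: [-90.0, 0.0, -25.0]
ft_force: [1.0, -0.0, -0.0]
finger_gap: 0.999
```

```bash
python3 - <<'E'
from h import *
im=ctrl.read_camera("wrist");a=ctrl.read_camera("scene");b=ctrl.read_camera("side")
r=lambda x:cv2.resize(x,(400,400),interpolation=2)
cv2.imwrite("pics/w12.png",np.vstack([np.hstack([r(a[60:220,180:340]),r(b[40:200,260:420])]),cv2.resize(im[150:300],(800,188))]))
E
```

```text
(no output)
```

View pics/w12.png

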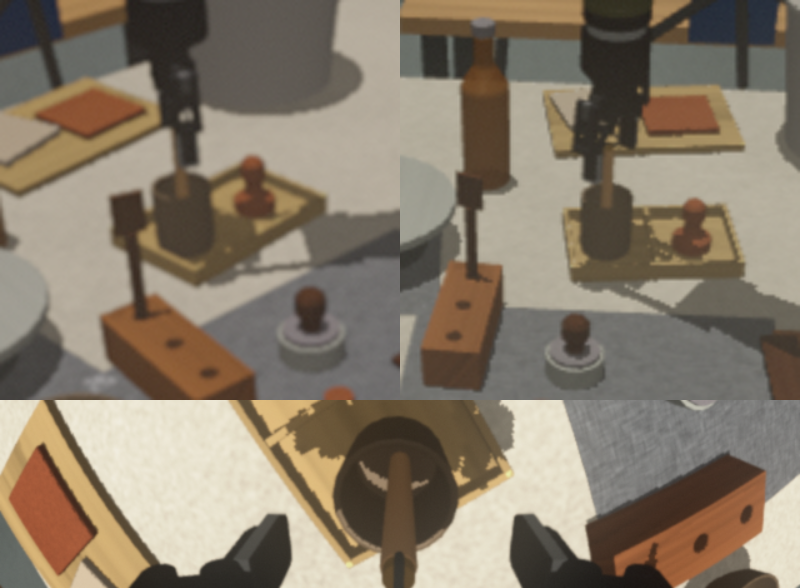

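Call:
send_rows:
  offset:
    - [0,-1,0]
    - [0,-2,0]
    - [0,-4,0]
    - [0,-5,0]
    - [0,-5,0]
    - [0,-3,0]
    - [0,0,0]
    - [-5,0,0]
    - [-5,0,0]
    - [-3,0,0]
  rot:
    - [0,0,0]
    - [0,0,0]
    - [0,0,0]
    - [0,0,0]
    - [0,0,0]
    - [0,0,0]
    - [0,0,0]
    - [0,0,0]
    - [0,0,0]
    - [0,0,0]

```text
time_s: 40.3
ee_pos: [421.6, -241.3, 307.4]
ee_rot: [-90.0, 0.1, -25.0]
ft_force: [0.5, -0.3, -0.0]
finger_gap: 1.002
```

Call:
send_rows:
  offset:
    - [0,0,0]
    - [0,0,0]
    - [0,0,0]
    - [0,0,0]
  rot:
    - [0,0,0]
    - [0,0,0]
    - [0,0,0]
    - [0,0,0]

```text
time_s: 40.8
ee_pos: [424.1, -242.7, 308.5]
ee_rot: [-90.0, 0.0, -25.0]
ft_force: [-0.3, -0.2, 0.1]
finger_gap: 1.0
```

```bash
python3 - <<'E'
from h import *
a=ctrl.read_camera("scene");b=ctrl.read_camera("side")
r=lambda x,w,h:cv2.resize(x,(w,h),interpolation=2)
cv2.imwrite("pics/w13.png",np.vstack([np.hstack([r(a[80:200,200:360],400,300),r(b[70:190,280:440],400,300)]),np.hstack([r(a[195:315,400:560],400,300),r(b[255:375,305:465],400,300)])]))
# expected pin landmarks
c=np.array([446,317,0]);t=np.deg2rad(-7.5);u=np.array([np.cos(t),np.sin(t),0]);v=np.array([-np.sin(t),np.cos(t),0])
for n,(o,sx) in dict(scene=((400,195),2.5),side=((305,255),2.5)).items():
    for x in(-128,0,128): print(n,x,np.round((proj(n,c+u*x+v*46.5+[0,0,58])-o)*sx+[0 if n=="scene" else 400,300]))
E
```

```text
scene -128 [365. 374.]
scene 0 [265. 438.]
scene 128 [149. 511.]
side -128 [766. 472.]
side 0 [593. 445.]
side 128 [425. 418.]
```

View pics/w13.png

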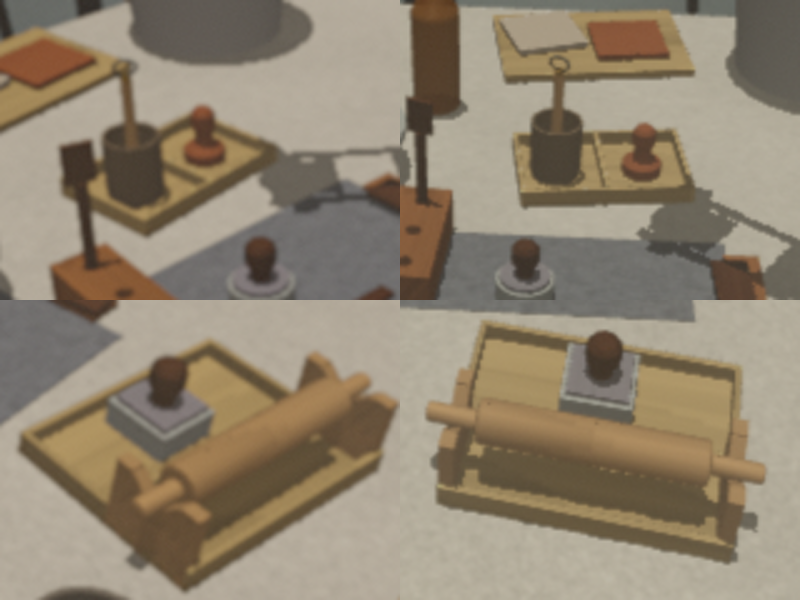

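```bash
python3 - <<'E'
from h import *
T=lambda k,a,b:print(k,*[np.round(x,1) for x in tri(("scene",(400+a[0]/2.5,195+(a[1]-300)/2.5)),("side",(305+(b[0]-400)/2.5,255+(b[1]-300)/2.5)))])
T("pin +x end",(146,500),(428,413));T("pin -x end",(362,383),(764,473))
T("barrel +x",(178,480),(477,425));T("barrel -x",(345,390),(712,460))
T("knob",(168,375),(603,352))
T("cheek+x inner peak",(126,458),(463,370));T("cheek+x outer peak",(207,514),(447,432))
T("cheek-x inner",(315,353),(742,422));T("cheek-x outer",(394,398),(736,487))
E
```

```text
pin +x end [576.8 342.3  62. ] 3.7
pin -x end [325.6 378.3  50.5] 4.9
barrel +x [538.7 345.5  56.3] 6.0
barrel -x [366.6 380.1  67. ] 3.1
knob [440.  271.9  57.5] 1.0
cheek+x inner peak [552.6 306.9  66.4] 3.7
cheek+x outer peak [563.  376.1  73.3] 10.2
cheek-x inner [339.  341.9  65.5] 1.5
cheek-x outer [354.8 410.2  73.8] 8.0
```

Call:
send_rows:
  offset:
    - [-2.6,0,5.2]
    - [-2.6,0,5.2]
    - [-2.6,0,5.2]
    - [-2.6,0,5.2]
    - [-2.6,0,5.2]
    - [-2.6,0,5.2]
    - [-2.6,0,5.2]
    - [-2.6,0,5.2]
    - [-2.6,0,5.2]
    - [-2.6,0,5.2]
  rot:
    - [0,0,0]
    - [0,0,0]
    - [0,-5,0]
    - [0,-5,0]
    - [0,-5,0]
    - [0,-2.5,0]
    - [0,0,0]
    - [0,0,0]
    - [0,0,0]
    - [0,0,0]

```text
time_s: 42.15
ee_pos: [307.3, 324.0, 309.1]
ee_rot: [-90.0, -0.1, -7.5]
ft_force: [1.2, 0.2, 0.6]
finger_gap: 1.001
```

Call:
send_rows:
  offset:
    - [0,0,0]
    - [0,0,0]
    - [0,0,0]
    - [0,0,0]
  rot:
    - [0,0,0]
    - [0,0,0]
    - [0,0,0]
    - [0,0,0]

```text
time_s: 42.65
ee_pos: [308.8, 321.2, 309.0]
ee_rot: [-90.0, -0.0, -7.6]
ft_force: [0.1, -0.7, 0.2]
finger_gap: 1.001
```

```bash
python3 - <<'E'
from h import *
s=ctrl.get_state();im=ctrl.read_camera("wrist");print(s["ee_pos"],s["ee_rot"]);np.save("w14.npy",np.r_[s["ee_pos"],s["ee_rot"]])
u=proj("wrist",(452,363,58),s);print(u)
x0,y0=int(np.clip(u[0]-130,0,380)),int(np.clip(u[1]-100,0,200));print(x0,y0)
cv2.imwrite("pics/w14.png",cv2.resize(im[y0:y0+200,x0:x0+260],None,fx=3,fy=3,interpolation=2))
E
```

```text
[308.76758627 321.21542784 308.95171399] [-8.99875594e+01 -1.58094679e-02 -7.64146062e+00]
[361.74042465 258.56000848]
231 158
```

View pics/w14.png

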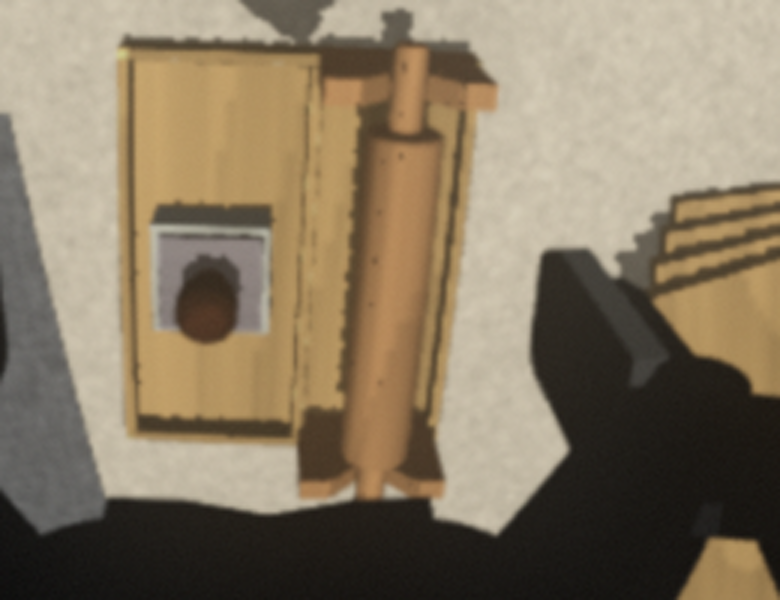

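```bash
python3 -c "
from cell import ctrl
print(ctrl.job_done())"
```

```text
the job is handed in; nothing more can be done
None
```

Both kits are made up, and I handed the job in at about 43 s of the 138 s allowed. I got no verdict back.

- **Tile kit:** The last wrist view shows both pin handles in their notches. The pin's axis is centred between the cheek ends to within a few pixels. The square cutter sits flat in the open bay, clear of the walls.
- **Pinch-pot kit:** The last scene and side views show the pot and the stamp upright in separate bays. The loop tool stands in the pot, loop up, leaning slightly. The round cutter and wood knife were not touched.
- **Forces:** The highest wrist force I read was about 26 N, while seating the pin. The gripper was open and clear of everything at hand-in.

One check disagreed. Finding the pin's height from the scene and side cameras gave values from 50 to 67 mm along its axis, against the nominal 58 mm. Sight lines to the same points missed each other by 3 to 6 mm, so I put this down to measurement noise at that range and relied on the closer wrist view.

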